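# Load-check a rubber hardness tester on its reference block

## Robot

A 6-joint arm with a two-finger parallel gripper is mounted at the origin on a cart in front of the work surface, level with it; the furniture and walls round the work are solid. World frame = base frame: x ahead of the robot, y to its left, z up, the work surface at z = 0. Lengths are in mm, angles in rad, forces in N, time in s.
With the tool pointing down it reaches from about 300 to 825 mm from the base axis. Payload 5.4 kg.
Tool frame: the origin (TCP) lies at the very end of the fingers, on their centre line; the grasp point (between the pads) lies 19 mm behind it; z points along the fingers, y is the line along which they close (so a half turn about z gives the same grasp; the last joint's range is limited). The gripper opens to 92 mm and grips with 3 to 60 N. Pads are 20 mm wide; open, the fingers measure 128 mm over their backs; the gripper's body (75 mm by 189 mm) begins 69 mm behind the grasp point.
Start: joints at [1.099, 0.158, 1.597, -0, 1.386, -0.21], TCP at [148.832, 555.387, 214.601] pointing down, gripper open.
Joint ranges: [-2.91, 2.91], [-0.94, 2.29], [0.18, 2.7], [-1.29, 4.43], [0.17, 2.64], [-3, 3]. Speed limits (rad/s): [2.57, 2.57, 3.14, 3.14, 3.14, 3.14].

## Interface

Orientations are given as a unit quaternion [x, y, z, w].
In Python, from cell import r, imaging, workorder, find_in, tip_of gives the robot as it stands. The module is installed in compiled form; this text tells all that it offers.
- The arm moves only by the tool arm_command, never from a script. Its argument "rows" is one flat list of numbers, 4 for each row, row after row: the shift along the world's x, y, z in mm, then the turn about the world's z in degrees. In form: [dx, dy, dz, twist, dx, dy, dz, twist, ...]. A call has 1 to 20 rows; each row shifts and turns the commanded pose from where the row before left it; what a row does not reach is not made up. A row lasts 1/10 s, in which the tool goes at most 50 mm and 8.59 degrees, less where a joint would pass 70% of its speed; a pose out of reach is approached as far as the arm can. A call is refused whole if a number of a shift passes 50 or a number of a turn 8.59, either way. A call with a gripper value outside its range is refused whole. "fingers" is the gripper command: -1 is fully open, 1 is shut, values between are in proportion, set as the call begins (left out, the last holds). The fingers move at their own pace and stop on an object; the grip force is fixed at half the most. Time passes only in rows, so rows that do not move let the fingers close. It gives the time, the measured TCP pose, the force, the opening and the grip force at its end, in the units of the state.
- r.get_state(): the state, without advancing time (a new reading comes with each control period).
- imaging.read_camera(name): name is "scene" or "top" or "wrist"; returns a dict with "pixels" (400x640x3 uint8, blue, green, red), "z_map" (400x640 float32, mm along the optical axis (not along the pixel's ray), 0 where there is no reading), "intrinsics" (3x3 intrinsics, pixels), "D" ([k1, k2, p1, p2, k3] as OpenCV has them; the pictures are not rectified), "extrinsics" (4x4, takes a point from world to camera coordinates). Camera axes: x right, y down, z forward; pixel columns grow to the right and rows downward; lengths in mm; the calibration is good to about 2 mm. A picture is of the moment at which its call begins.
- workorder.finish_job(): hands the job in; it is judged then, once.
Trained networks look in the newest picture that a camera, given by its name, has taken for a name from the list of things; names that differ only in an ending like _2 or _b are one class to them, and where a whole thing is asked for, a point or a joint stands for the part that bears it (a point fixed in the world has none). Each returns a list of dicts, best first, with "confidence" (0 to 1); they miss things now and then, are a little off and sometimes report something else, mostly with a low value. They report only what shows in the picture. A call takes as long as a camera call. They do not tell look-alikes from the thing itself.
- find_in(camera, label): "point" ([column, row] as shares, 0 to 1, of the picture: columns of its width, rows of its height, amid what is visible of it).
- tip_of(camera, label): "point" ([column, row] as shares, 0 to 1, of the picture: columns of its width, rows of its height: a listed point, or the origin of a listed thing).
The state is a dict: "time": time; "joint_pos": joint angles; "joint_velocities": joint speeds; "effort": joint torques, N m; "ee_pos": TCP position; "tcp_rot": TCP orientation; "contact_force": force on the tool from outside, world axes, zero at the start; "moment": the same for the moment, N m; "width": finger opening in mm; "grip_force": force on a finger pad.
Only numpy, scipy, OpenCV 4.12 (cv2) and the standard library are available. Lean on these libraries where they do the work, as an engineer would, in place of code of your own. Each camera call takes 0.05 s, during which the arm holds its last target. There are 200 camera calls.

## Task

Check the rubber hardness tester on its blue reference block: while the red safety catch is still on, set the large steel ring weight gently over the post on top of the tester so that it sits flat on the pan, and let go of it. Then flip the red catch fully outward, clear of the lever, and slowly pull the lever with the black T-shaped grip all the way forward so that the gauge comes down and rests on the block under its full weight. Finish while holding the lever there (it springs back if you let go), and leave the small brass weight, the block and everything else where they are.

Things in the scene. Friction and masses are not known exactly. Their poses are not given: they have to be found in the camera images.
- stand: hardness tester: light grey base, steel column at the back, dark head with a round dial gauge on a vertical spindle. Origin on the bench under the spindle axis; x points to the tester's back (column), y to its left, z up; lever and catch on its -y side. Base x -75 to +110 mm, y -130 to +55 mm. Fixed to the bench; place and yaw (within 0.2 rad) vary; gauge faces the robot
- pan (a point): centre of the top face of the weight pan (steel disc, 44 mm across) on top of the spindle, 164 mm above the bench while the spindle is up; the weight's underside rests here. A steel post 10 mm in diameter rises from it
- post_tip (a point): tip of the post, 52 mm above the pan; its last 8 mm taper to 4 mm
- big_weight: large steel ring weight, 0.45 kg, loose on the bench: a disc 56 mm across and 18 mm high with a hub 30 mm across and 24 mm high on top of it (42 mm in all), through hole 13 mm. Origin: centre of its underside
- big_weight_grip (a point): centre of the large weight's hub, 30 mm above its underside. Grip the hub from above; fingertips must stay above the disc (18 mm over the underside)
- small_weight_grip (a point): centre of the hub of the small brass ring weight (disc 42 mm across and 12 mm high, hub 24 mm across and 20 mm high), 22 mm above its underside; not wanted here. The two weights may have changed places
- small_weight: the small brass ring weight, loose on the bench; origin at the centre of its underside
- catch_tab (a point): middle of the ribbed upper part of the red catch's thumb tab. The tab is 14 mm wide (along the stand's x), 6 mm thick (y) and stands 58 mm up from the hinge line; this point is 46 mm from the hinge line. Steel lugs either side of the hinge reach 11 mm above the hinge line
- catch_hinge (a point): centre of the catch's hinge line, which runs along the stand's x axis, 185 mm above the bench and 40 mm outward (-y) of the lever
- catch (a joint): angle of the red catch, rad: 0 = on (tab upright, its 54 mm pawl lies across the front of the lever and blocks it), up to 1.9. Grows as the tab is pushed outward (the stand's -y) and down; the pawl swings up. Stiff hinge (about 0.5 N at the tab): stays where it is left. It is clear of the lever, and counts as flipped, over 0.9
- lever_grip (a point): centre of the lever's black cross grip, a bar 18 mm in diameter and 36 mm long along the stand's y, 110 mm from the lever's hinge line, about 250 mm above the bench. The steel rod below it is 10 mm thick. It can be pinched from front and back or hooked from behind
- lever_hinge (a point): the lever's hinge line (along the stand's y axis) at the lever, 150 mm above the bench
- lever (a joint): lever angle, rad: 0 at rest (leaning 0.40 back from upright), grows as the grip is pulled forward (the stand's -x) in an arc, stop at 0.8 (0.40 forward of upright). A damped spring draws it back: 4 to 6 N at the grip, more if moved fast. It lets the spindle down: the foot meets the block at 0.3 to 0.5, then the full weight rests there
- spindle: the sliding spindle (0.30 kg) with post and pan above, dial gauge and presser foot below; it comes down about 12 mm until the foot stands on the block; origin at the centre of the pan's top face
- block: blue round rubber reference block, 42 mm across and 10 mm high, lying loose on the anvil under the gauge; origin at the centre of its underside
- timer: white square timer 64 x 64 x 16 mm, bystander
- tape_roll: green roll of tape 69 x 18 mm, bystander
- marker_pen: blue-capped marker pen 135 mm long, bystander
- tweezers: steel tweezers 126 mm long, bystander
- beaker: clear beaker 69 x 85 mm, bystander
Things that resemble listed ones, but are neither listed nor needed, are in the scene too. Several things have the shape of the big_weight; the one meant has the colours described above.

How it is judged (in metres and radians):
On the way, in this order (a step that is already met when the one before it is completed fails the run):
1. the large weight sits flat on the pan over the post, let go, with the catch still on and the lever at rest (distance between big_weight and pan below 0.006 m and angle between big_weight's own z axis and vertical below 0.1 rad and contact force between the fingers and big_weight below 0.2 N and value of joint catch below 0.15 rad and value of joint lever below 0.1 rad), for 0.2 s.
2. the red catch is flipped over, the lever still at rest (value of joint catch above 0.9 rad and value of joint lever below 0.1 rad), for 0.1 s.
3. the lever is pulled forward and the loaded gauge rests on the block (value of joint lever above 0.65 rad and contact force between spindle and block above 5.5 N), for 0.3 s.
At the end, for the whole second after the job is handed in: The fingers hold the lever forward (over 0.65 rad, over 1 N); the gauge foot stands on the block with over 5.5 N (spindle and large weight: 7.4 N); the large weight sits untouched and flat on the pan (within 6 mm of its centre, tilt under 0.1 rad); the catch is flipped (over 0.9 rad) (all of step 3 and distance between big_weight and pan below 0.006 m and angle between big_weight's own z axis and vertical below 0.1 rad and contact force between the fingers and big_weight below 0.2 N and value of joint catch above 0.9 rad and contact force between the fingers and stand above 1 N and linear speed of spindle below 0.01 m/s); the arm keeps its last pose, push and grip.
It fails at once if a bystander, the small weight (over 30 mm) or the block (over 12 mm) is moved (distance of any of small_weight, timer, tape_roll, marker_pen, tweezers, beaker from where it was at the start of the episode above 0.03 m or distance of block from where it was at the start of the episode above 0.012 m).
It fails at once if the large weight is dropped (falls free at over 0.45 m/s, a drop of some 10 mm) (linear speed of big_weight above 0.45 m/s and contact force between the fingers and big_weight below 0.1 N).
It fails at once if the gauge is slammed down (spindle faster than 0.15 m/s; the lever grip moving at some 0.4 m/s) (linear speed of spindle above 0.15 m/s).
It also fails if it takes over 64 s, if anything falls off the work surface, if the arm or the gripper's body presses on something with over 40 N, if the wrist force passes 120 N, or if a joint passes its speed limit or range.

## Working session

There is one attempt and no reset: what is moved stays moved. The work goes in short steps, Python scripts to look and compute and a tool call to move; the robot and the scene stay as the last step left them, time stands still between calls to the robot, and variables do not carry over. Pictures are saved under pics/ and viewed, at most 10 in all, crops included, and the job is handed in when it is done.

Besides the shell and the picture viewer there is one more tool, called after ">>>" as name(argument=value, ...), one argument or row to a line, values as JSON. arm_command: Moves the arm, as the interface text tells. Its arguments: {"type":"object","properties":{"rows":{"type":"array"},"fingers":{"type":"number"}},"required":["rows"]}

```bash
mkdir -p pics
cat > h.py <<'E'
import numpy as np, cv2
from cell import r, imaging, workorder, find_in, tip_of
def cam(n):
    return imaging.read_camera(n)
def world(c,u,v,z=None,r_=2,height=None):
    """pixel -> world by depth, or by plane height"""
    K=np.array(c["intrinsics"],float);D=np.array(c["D"],float);T=np.array(c["extrinsics"],float)
    x,y=cv2.undistortPoints(np.array([[[u,v]]],float),K,D)[0,0]
    R=T[:3,:3];t=T[:3,3]
    d=R.T@np.array([x,y,1]);o=-R.T@t
    if height is not None: return o+d*(height-o[2])/d[2]
    if z is None:
        p=c["z_map"][max(0,int(v)-r_):int(v)+r_+1,max(0,int(u)-r_):int(u)+r_+1];p=p[p>0];z=np.median(p) if p.size else np.nan
    return o+d*z
def cloud(c):
    K=np.array(c["intrinsics"],float);D=np.array(c["D"],float);T=np.array(c["extrinsics"],float)
    h,w=c["z_map"].shape
    g=np.stack(np.meshgrid(np.arange(w),np.arange(h)),-1).reshape(-1,1,2).astype(float)
    n=cv2.undistortPoints(g,K,D)[:,0]
    z=c["z_map"].reshape(-1,1)
    P=np.hstack([n*z,z]);W=(P-T[:3,3])@T[:3,:3]
    W[z[:,0]<=0]=np.nan
    return W.reshape(h,w,3)
def proj(c,P):
    T=np.array(c["extrinsics"],float)
    return cv2.projectPoints(np.array(P,float).reshape(-1,1,3),cv2.Rodrigues(T[:3,:3])[0],T[:3,3],np.array(c["intrinsics"],float),np.array(c["D"],float))[0][:,0]
E
python3 - <<'E'
from h import *
np.set_printoptions(precision=1,suppress=True)
ims=[]
for n in ["scene","top"]:
    c=cam(n);cv2.imwrite(f"pics/{n}0.png",c["pixels"])
    for l in ["pan","post_tip","big_weight_grip","small_weight_grip","catch_tab","catch_hinge","lever_grip","lever_hinge","stand","big_weight","block"]:
        for d in tip_of(n,l)[:4]:
            u,v=d["point"][0]*640,d["point"][1]*400
            print(n,l,round(d["confidence"],2),np.array([u,v]),world(c,u,v))
print(r.get_state())
E
```

```text
scene pan 0.73 [292.4 184.9] [528.2  47.1 167. ]
scene post_tip 0.52 [291.1 172.1] [593.5 201.4 105.5]
scene post_tip 0.16 [324.7 193.1] [580.4 -86.1 201.2]
scene big_weight_grip 0.81 [423.5 269.4] [ 763.8 -392.3   38.8]
scene big_weight_grip 0.5 [346.1 262.5] [ 569.  -247.7   36.6]
scene small_weight_grip 0.69 [302.1 270.6] [ 444.5 -182.4    2.5]
scene catch_tab 0.68 [346.7 261.7] [ 571.4 -247.2   38.5]
scene catch_tab 0.51 [327.3 185.6] [586.5 -92.1 232.8]
scene catch_hinge 0.71 [326.3 195. ] [583.1 -91.8 196.4]
scene lever_grip 0.71 [330.3 172. ] [616.7 -57.6 254.1]
scene lever_grip 0.26 [349.9 267.9] [ 576.1 -260.2   19.8]
scene lever_hinge 0.61 [319.3 200.1] [567.9 -72.6 168.3]
scene stand 0.83 [297.9 223.3] [527.7  15.7  17.3]
scene big_weight 0.73 [349.2 268.6] [ 573.  -261.1   19. ]
scene big_weight 0.72 [419.5 276.8] [ 750.6 -394.5   14.1]
scene big_weight 0.65 [291.9 186.6] [524.3  43.5 163.5]
scene big_weight 0.52 [344.5 349.9] [ 412.4 -500.6    9.8]
scene block 0.47 [294.2 219.3] [522.1  33.8  24.8]
scene block 0.26 [288.1 171.8] [584.  207.4 106.3]
top pan 0.56 [287.3 22
[... 499 characters left out ...]
07.1] [571.  -52.9 156.9]
top stand 0.56 [288.5 226.1] [513.5  37.6 162.7]
top big_weight 0.74 [288.  218.9] [535.4  39.3 160.9]
top big_weight 0.73 [374.5 208.5] [ 574.1 -237.8   38.3]
top big_weight 0.65 [415.  151.8] [ 764.5 -378.8   35.8]
top big_weight 0.29 [284.5 223. ] [523.   49.8 163.9]
{'time': 1.2, 'joint_pos': array([ 1.1,  0.2,  1.6, -0. ,  1.4, -0.2]), 'joint_velocities': array([ 0., -0.,  0.,  0., -0.,  0.]), 'effort': array([  0. , -38.6, -32.2,   0.1,   0. ,   0. ]), 'ee_pos': array([148.8, 555.4, 214.6]), 'tcp_rot': array([ 0.1,  1. , -0. ,  0. ]), 'contact_force': array([ 0. , -0.6,  0.1]), 'moment': array([-0. ,  0. , -0.1]), 'grip_force': 0.0, 'width': 92.01891854627182}
```

View pics/scene0.png

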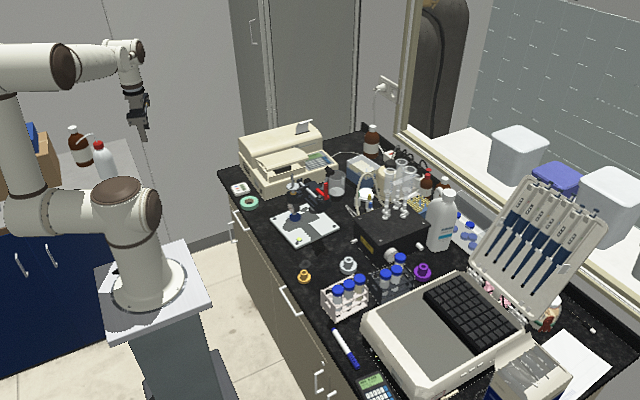

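View pics/top0.png

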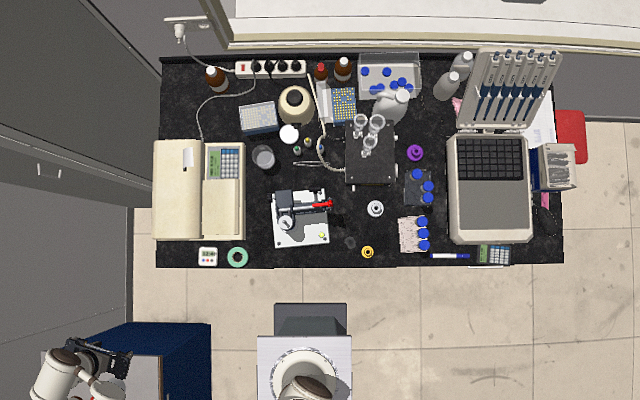

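The scene shows three ring weights: steel at scene (348,264)/top (375,208), purple at (422,270)/(415,152), and brass, smaller, at (304,275)/(367,252). The tester is at top (300,215). The steel one fits the "large steel ring" description, and I'll confirm it in a crop.

Run:
```python
from h import *
np.set_printoptions(precision=1,suppress=True)
c=cam("top");p=c["pixels"]
a=cv2.resize(p[135:265,255:435],None,fx=4.4,fy=4.4,interpolation=cv2.INTER_CUBIC)
cv2.imwrite("pics/crop1.png",a)
for n in ["top","scene"]:
    c=cam(n);W=cloud(c);P=W.reshape(-1,3);col=c["pixels"].reshape(-1,3).astype(int)
    near=np.hypot(P[:,0]-572,P[:,1]+240)<45
    for lo,hi in [(8,24),(34,48)]:
        q=P[near&(P[:,2]>lo)&(P[:,2]<hi)];print(n,"weight",lo,len(q),q.mean(0),q.min(0),q.max(0))
    # red catch
    m=(col[:,2]>140)&(col[:,1]<70)&(col[:,0]<80)&(np.hypot(P[:,0]-585,P[:,1]+80)<80)&(P[:,2]>120)
    q=P[m];print(n,"red",len(q));print(q[::max(1,len(q)//25)])
    m=(np.hypot(P[:,0]-560,P[:,1]-0)<150)&(P[:,2]>215);q=P[m];print(n,"high",q[::max(1,len(q)//25)])
    m=(np.hypot(P[:,0]-530,P[:,1]-42)<45)&(P[:,2]>155);q=P[m];print(n,"pan",len(q),q.mean(0),q[::max(1,len(q)//25)])
    # obstacles near the weight
    m=(np.hypot(P[:,0]-572,P[:,1]+240)<200)&(P[:,2]>60)&(P[:,1]<-130);q=P[m];print(n,"obst",len(q),q.min(0),q.max(0))
    # base top corners
    m=(abs(P[:,2]-16)<8)&(np.hypot(P[:,0]-520,P[:,1])<220)&(col.min(1)>150);q=P[m][:,:2]
    if len(q)>10: print(n,"base",len(q),np.median(P[m][:,2]),cv2.minAreaRect(q.astype(np.float32)),)
```

```text
top weight 8 151 [ 576.9 -240.5   16.7] [ 550.2 -268.9    9.3] [ 604.6 -198.5   23.9]
top weight 34 48 [ 577.9 -242.3   40.5] [ 565.3 -255.9   35.2] [ 592.1 -228.9   46.3]
top red 78
[[584.9 -84.8 236.6]
 [586.2 -82.3 191.2]
 [586.2 -91.3 190.1]
 [583.5 -79.4 188.2]
 [578.4 -87.5 243.8]
 [580.9 -43.5 187.5]
 [580.3 -52.6 192.9]
 [580.2 -61.5 193.1]
 [580.6 -70.4 187.8]
 [580.9 -79.4 184. ]
 [575.8 -87.5 241.1]
 [578.1 -37.5 185.7]
 [577.6 -46.6 190.6]
 [577.6 -55.5 190.2]
 [577.8 -64.4 186.4]
 [577.7 -73.4 186.7]
 [577.4 -82.3 189.1]
 [575.1 -34.5 185.7]
 [574.5 -43.6 191.8]
 [574.8 -52.5 187.6]
 [574.6 -61.4 189.5]
 [574.5 -70.3 189.4]
 [575.  -79.3 183.1]
 [572.1 -37.5 185.6]
 [572.5 -46.3 179.8]
 [574.1 -55.1 158.8]]
top high [[626.4 -39.4 255.3]
 [626.3 -50.8 255.4]
 [624.7 -24.9 246.6]
 [623.5 -36.6 255.9]
 [622.8 -48.  260.4]
 [623.4 -59.3 254.9]
 [620.6 -33.7 256.5]
 [619.8 -48.  261.6]
 [620.3 -59.3 256.5]
 [616.8 -33.9 264. ]
 [617.7 -45.1 255.8]
 [617.3 -56.4 258.2]
 [615.2 -33.6 253.1]
 [614.8 -45.  255.8]
 [615.  -56.4 253.7]
 [612.3 -33.6 253.4]
 [611.6 -45.1 258.7]
 [61
[... 2857 characters left out ...]
525.1  42.  187.6]
 [563.9  69.5 156.9]
 [565.1  64.2 155.5]
 [527.8  40.6 179.2]
 [554.5  58.2 158.8]
 [530.   62.9 160.1]
 [542.   47.7 165.6]
 [514.6  62.2 161.7]
 [524.3  42.  171.2]
 [544.   44.3 162.8]
 [570.6  28.5 163.5]
 [522.   45.5 165.6]
 [539.4  42.9 161. ]
 [565.7  26.4 162.3]
 [517.4  43.9 164. ]
 [529.8  30.2 168.4]
 [550.   33.5 159. ]
 [567.3  22.1 160.3]
 [515.8  32.2 167.9]
 [533.1  29.7 163.3]
 [560.2  23.4 157.7]
 [519.   31.7 162.8]
 [535.8  27.7 159.4]
 [520.4  27.  161.2]]
scene obst 3753 [ 431.  -425.3   60. ] [ 771.8 -137.8  304.5]
scene base 945 15.980681820014212 ((580.1119384765625, 73.64118194580078), (284.7247009277344, 309.05133056640625), 10.636589050292969)
```

View pics/crop1.png

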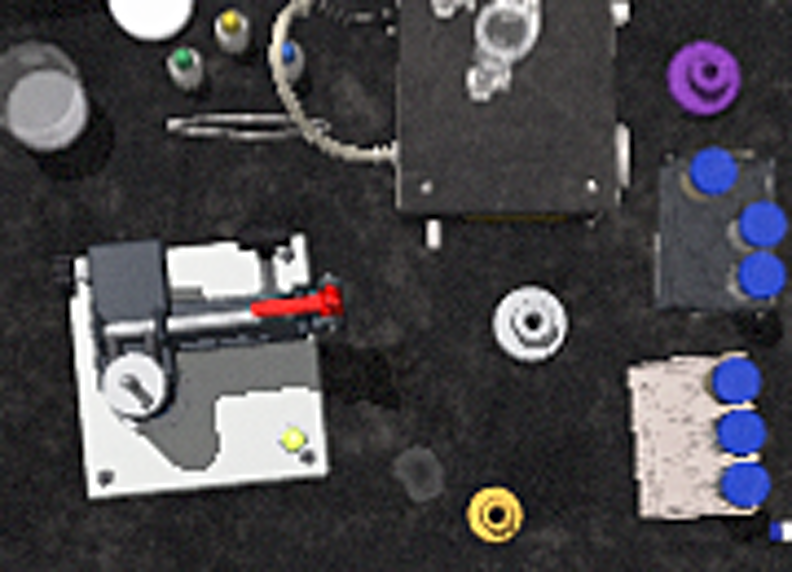

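The crop shows the steel ring at (530,322), with the brass one at (495,515) smaller and purple at (703,77) the wrong colour. The big weight is the steel one at about (577,-243) mm, and the stand yaw is roughly +0.09 rad.

Run:
```python
from h import *
from scipy.spatial.transform import Rotation as R
np.set_printoptions(precision=1,suppress=True)
s=r.get_state();print(s["tcp_rot"],R.from_quat(s["tcp_rot"]).as_matrix())
for n in ["top","scene"]:
    P=cloud(cam(n)).reshape(-1,3)
    for x0,x1,y0,y1 in [(470,690,-290,-200),(610,700,-320,-160),(500,700,-360,-280),(400,500,-380,-280)]:
        q=P[(P[:,0]>x0)&(P[:,0]<x1)&(P[:,1]>y0)&(P[:,1]<y1)&(P[:,2]>50)]
        print(n,x0,x1,y0,y1,len(q), q.min(0) if len(q) else '',q.max(0) if len(q) else '')
```

```text
[ 0.1  1.   0.  -0. ] [[-1.   0.3 -0. ]
 [ 0.3  1.   0. ]
 [ 0.   0.  -1. ]]
top 470 690 -290 -200 378 [ 650.5 -289.7   50.9] [ 688.9 -200.9  117.8]
top 610 700 -320 -160 730 [ 649.8 -312.1   50.1] [ 699.9 -160.   119.4]
top 500 700 -360 -280 365 [ 500.8 -360.    50.9] [ 699.9 -280.1  120.6]
top 400 500 -380 -280 291 [ 429.7 -379.6   50.1] [ 499.4 -324.6  121.4]
scene 470 690 -290 -200 459 [ 649.  -289.9   50.4] [ 689.9 -200.   117. ]
scene 610 700 -320 -160 968 [ 648.4 -316.1   50.1] [ 699.8 -160.1  117. ]
scene 500 700 -360 -280 423 [ 501.3 -360.    50.1] [ 699.8 -280.1  119.7]
scene 400 500 -380 -280 182 [ 430.2 -379.9   50.1] [ 499.8 -324.8  120.8]
```

>>> arm_command(
  rows=[0,0,50,0,0,-40,50,0,20,-50,20,0,30,-50,0,0,30,-50,0,0,30,-50,0,0,30,-50,0,0,30,-50,0,0,30,-50,0,0,30,-50,0,0,30,-50,0,0,30,-50,0,0,30,-50,0,0,30,-50,0,0,30,-50,0,0,30,-50,0,0,30,-50,0,0,0,0,0,0,0,0,0,0],
)

```text
time: 3.35
ee_pos: [526.4, -120.2, 320.4]
tcp_rot: [0.131, 0.991, 0.0, -0.001]
contact_force: [0.3, -0.0, 0.5]
width: 91.9
grip_force: 0.0
```

>>> arm_command(
  rows=[20,-40,-20,4,20,-40,-20,4,10,-43,-30,4,0,0,-30,2,0,0,0,0,0,0,0,0],
  fingers=-1,
)

```text
time: 3.95
ee_pos: [575.7, -238.4, 223.9]
tcp_rot: [0.008, 1.0, 0.0, 0.0]
contact_force: [-0.4, -0.5, 0.3]
width: 91.8
grip_force: 0.0
```

Run:
```python
from h import *
np.set_printoptions(precision=1,suppress=True)
P=cloud(cam("scene")).reshape(-1,3);P=np.vstack([P,cloud(cam("top")).reshape(-1,3)])
q=P[(P[:,2]>100)&(P[:,2]<125)&(abs(P[:,0]-577)<75)&(P[:,1]<-300)&(P[:,1]>-380)];print(len(q),q.max(0));print(q[np.argsort(-q[:,1])][:6])
s=r.get_state();print(s["ee_pos"],s["tcp_rot"])
c=cam("wrist");cv2.imwrite("pics/w1.png",c["pixels"])
T=c["extrinsics"];print("cam at",-T[:3,:3].T@T[:3,3], T[:3,:3])
W=cloud(c);print("z range",np.nanmin(c["z_map"]))
for l in ["big_weight","big_weight_grip"]:
  for d in tip_of("wrist",l)[:3]:
    u,v=d["point"][0]*640,d["point"][1]*400;print(l,d["confidence"],u,v,world(c,u,v),world(c,u,v,height=30),world(c,u,v,height=0))
P=W.reshape(-1,3);near=np.hypot(P[:,0]-577,P[:,1]+243)<40
for lo,hi in [(15,22),(38,46)]:
    q=P[near&(P[:,2]>lo)&(P[:,2]<hi)].astype(np.float32);print(len(q));
    if len(q)>5: print(cv2.minEnclosingCircle(q[:,:2]),np.median(q[:,2]))
```

```text
109 [ 543.4 -363.1  121.2]
[[ 527.8 -363.1  112.9]
 [ 529.2 -363.5  115.2]
 [ 524.9 -364.3  106.8]
 [ 531.2 -364.3  107.2]
 [ 534.4 -364.4  107.4]
 [ 535.3 -364.7  113. ]]
[ 576.8 -239.1  226. ] [ 0.  1. -0.  0.]
cam at [ 506.6 -237.1  394.3] [[ 0.   1.  -0. ]
 [ 1.  -0.   0.3]
 [ 0.3 -0.  -1. ]]
z range 0.0
big_weight 0.86 315.072 167.12 [ 568.1 -242.7   40.4] [ 569.9 -242.8   30. ] [ 575.1 -243.3    0. ]
big_weight 0.56 213.50400000000002 312.8 [ 549.9 -260.9  328.5] [ 746.4 -368.8   30. ] [ 766.2 -379.7    0. ]
big_weight_grip 0.72 312.576 171.52 [ 580.4 -246.3   -0.6] [ 574.7 -245.6   30. ] [ 580.3 -246.3    0. ]
big_weight_grip 0.46 201.98399999999998 329.12 [ 552.5 -263.   330.5] [ 768.8 -385.    30. ] [ 790.4 -397.2    0. ]
1142Traceback (most recent call last):
  File "<stdin>", line 15, in <module>
cv2.error: OpenCV(4.12.0) /io/opencv/modules/imgproc/src/shapedescr.cpp:201: error: (-215:Assertion failed) count >= 0 && (depth == CV_32F || depth == CV_32S) in function 'minEnclosingCircle'
```

View pics/w1.png

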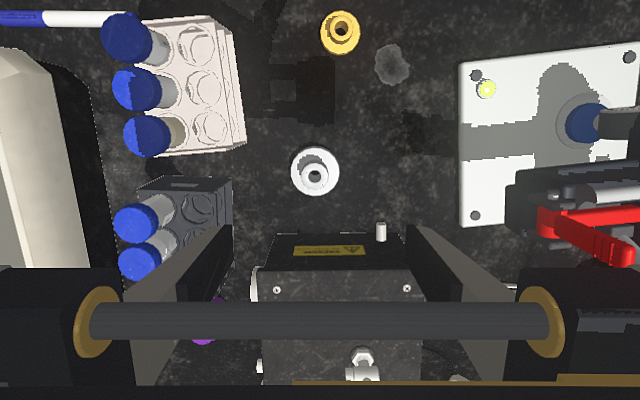

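The wrist view shows the steel weight alone at (316,172), with the device below it and the racks to the left clear. The stand is at right, with its base corner at (460,62).

```bash
cat >> h.py <<'E'
def circ(q):
    from scipy.optimize import least_squares
    h=cv2.convexHull(q[:,:2].astype(np.float32))[:,0].astype(float)
    f=lambda p:np.hypot(h[:,0]-p[0],h[:,1]-p[1])-p[2]
    return least_squares(f,[*h.mean(0),20],loss="soft_l1").x
E
python3 - <<'E'
from h import *
np.set_printoptions(precision=1,suppress=True)
c=cam("wrist");P=cloud(c).reshape(-1,3)
near=np.hypot(P[:,0]-577,P[:,1]+243)<40
for lo,hi in [(13,24),(37,48)]:
    q=P[near&(P[:,2]>lo)&(P[:,2]<hi)];print(len(q),circ(q),np.median(q[:,2]),q.min(0),q.max(0))
# colour-based: bright blob, enclosing ellipse
g=c["pixels"][130:215,270:360].copy();m=(g.min(2)>110).astype(np.uint8)
n,l,s,ce=cv2.connectedComponentsWithStats(m);k=1+np.argmax(s[1:,4]);pts=np.argwhere(l==k)[:,::-1]+[270,130]
W=np.array([world(c,u,v,height=18)for u,v in pts]);print(s[k],circ(W))
E
```

```text
1235 [ 577.1 -244.    27.5] 16.272146444126353 [ 549.5 -271.    13.1] [ 604.5 -216.6   23.9]
488 [ 577.1 -243.8   14.5] 40.17006069639421 [ 562.4 -258.2   37.1] [ 591.4 -229.6   42.6]
[  21   18   49   49 1674] [ 577.3 -243.7   27.3]
```

>>> arm_command(
  rows=[0,-5,-40,0,0,0,-45,0,0,0,-45,0,0,0,-40,0,0,0,-24,0,0,0,-9,0,0,0,0,0],
)

```text
time: 4.95
ee_pos: [575.4, -244.5, 19.4]
tcp_rot: [0.009, 1.0, 0.0, -0.001]
contact_force: [0.4, 0.4, -0.4]
width: 91.9
grip_force: 0.0
```

>>> arm_command(
  rows=[0,0,0,0,0,0,0,0,0,0,0,0,0,0,0,0,0,0,0,0,0,0,0,0,0,0,0,0,0,0,0,0],
  fingers=1,
)

```text
time: 5.75
ee_pos: [575.7, -244.7, 19.9]
tcp_rot: [0.009, 1.0, 0.0, -0.0]
contact_force: [0.2, 2.6, -0.0]
width: 29.9
grip_force: 1.0
```

>>> arm_command(
  rows=[0,0,0,0,0,0,0,0,0,0,5,0,0,0,10,0,0,0,20,0,0,0,40,0,0,0,50,0,0,0,50,0,0,0,50,0,0,0,45,0,0,0,0,0],
)

```text
time: 6.85
ee_pos: [578.6, -246.8, 299.6]
tcp_rot: [0.009, 1.0, -0.004, 0.006]
contact_force: [0.9, -1.2, -2.4]
width: 29.2
grip_force: 30.0
```

>>> arm_command(
  rows=[-5,40,10,0,-5,45,0,0,-5,45,0,0,-5,45,0,0,0,45,0,0,0,40,0,0,0,30,0,0,0,0,0,0,0,0,0,0],
)

```text
time: 7.75
ee_pos: [555.0, 45.4, 298.5]
tcp_rot: [0.008, 1.0, -0.0, -0.001]
contact_force: [-0.1, -1.2, -4.6]
width: 28.7
grip_force: 30.0
```

Run:
```python
from h import *
np.set_printoptions(precision=1,suppress=True)
for i in range(3): print(r.get_state()["ee_pos"])
c=cam("wrist");cv2.imwrite("pics/w2.png",c["pixels"])
print(r.get_state()["ee_pos"],r.get_state()["tcp_rot"])
P=cloud(c).reshape(-1,3);col=c["pixels"].reshape(-1,3).astype(int)
near=np.hypot(P[:,0]-527,P[:,1]-45)<35
q=P[near&(P[:,2]>157)&(P[:,2]<170)];print("pan",len(q),circ(q),np.median(q[:,2]))
q=P[near&(P[:,2]>172)&(P[:,2]<222)];print("post",len(q),q.mean(0),q[::max(1,len(q)//15)])
for l in ["pan","post_tip","catch_hinge","lever_grip","lever_hinge","stand","big_weight"]:
  for d in tip_of("wrist",l)[:2]:
    u,v=d["point"][0]*640,d["point"][1]*400;h={"pan":164,"post_tip":216,"catch_hinge":185,"lever_grip":250,"lever_hinge":150,"stand":0,"big_weight":280}[l];print(l,d["confidence"],u,v,world(c,u,v),world(c,u,v,height=h))
```

```text
[555.   45.4 298.5]
[555.   45.4 298.5]
[555.   45.4 298.5]
[555.2  44.6 298.8] [ 0.  1. -0. -0.]
pan 1653 [527.   46.3  22.1] 161.9969164669393
post 185 [524.8  47.  203.3] [[521.8  45.8 174.9]
 [522.6  50.  175.6]
 [522.5  44.2 188.7]
 [521.8  45.8 200.2]
 [521.7  45.9 206.5]
 [522.4  45.8 206.9]
 [522.8  45.8 209.2]
 [523.5  45.8 210.1]
 [524.   45.8 211.6]
 [524.8  45.8 211.4]
 [525.2  45.8 213.9]
 [525.8  45.8 214.5]
 [526.8  45.8 213.5]
 [527.5  46.5 213.7]
 [528.3  47.3 213.5]
 [530.   49.6 208.1]]
pan 0.86 320.512 156.07999999999998 [521.9  47.8 200.3] [526.8  47.9 164. ]
post_tip 0.64 324.22400000000005 166.6 [529.   50.5 207.9] [527.6  50.4 216. ]
catch_hinge 0.97 160.128 223.88 [576.6 -85.9 198.4] [581.1 -92.5 185. ]
lever_grip 0.62 454.784 48.480000000000004 [414.4 221.3  -1.6] [452.7 127.8 250. ]
lever_hinge 0.91 222.976 204.8 [572.1 -44.4 158.4] [574.5 -46.9 150. ]
stand 0.77 315.584 139.12 [511.9  43.8 162.2] [525.8  42.    0. ]
stand 0.43 456.38399999999996 50.12 [416.4 223.6  -1.7] [416.6 222.9   0. ]
big_weight 0.97 324.416 230.68 [543.   48.9 311.7] [554.6  49.3 280. ]
```

View pics/w2.png

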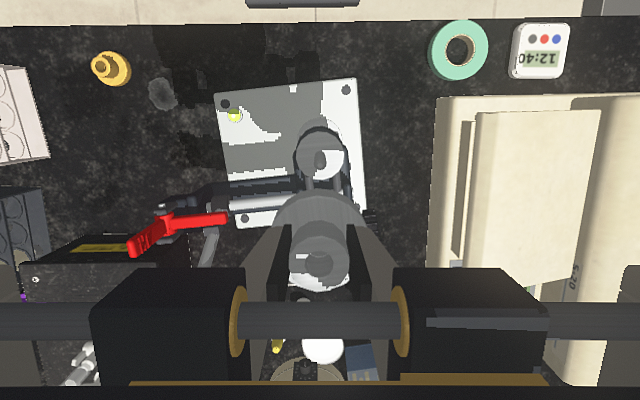

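The wrist view shows the pan and post at (320,158), the held weight in front of it at (320,250), and the catch at (175,230). Next I'll measure the held weight with the same camera.

Run:
```python
from h import *
np.set_printoptions(precision=1,suppress=True)
E=[]
for k in range(4):
    c=cam("wrist");s=r.get_state();E.append(s["ee_pos"])
    W=cloud(c);P=W.reshape(-1,3)
    if k==0:
        for v in range(185,300,8): print(v,W[v,320])
    near=np.hypot(P[:,0]-527,P[:,1]-46)<30
    q=P[near&(P[:,2]>157)&(P[:,2]<168)];print("pan",circ(q))
    q=P[near&(P[:,2]>211)&(P[:,2]<222)];print("tip",len(q),q.mean(0))
    near=np.hypot(P[:,0]-555,P[:,1]-46)<34
    for lo,hi in [(290,301),(312,325)]:
        q=P[near&(P[:,2]>lo)&(P[:,2]<hi)]
        if len(q)>10:print("held",lo,len(q),circ(q),np.median(q[:,2]),q.min(0),q.max(0))
print(np.array(E).mean(0))
```

```text
185 [562.2  46.2 130.1]
193 [530.1  46.1 292.6]
201 [533.5  46.  296.1]
209 [537.9  46.  296. ]
217 [542.1  45.9 296.7]
225 [543.2  45.8 306.3]
233 [542.9  45.8 318.4]
241 [546.2  45.8 320.1]
249 [550.4  45.7 319.5]
257 [563.9  45.5 298.9]
265 [564.   45.5 308.3]
273 [563.7  45.5 317.7]
281 [566.5  45.4 320.4]
289 [570.6  45.3 320.6]
297 [767.5  43.2  -0.4]
pan [526.4  47.   21.6]
tip 50 [526.1  47.1 213.1]
held 290 2695 [557.3  44.8  27.5] 296.2432833021329 [529.6  19.5 290. ] [583.1  70.6 301. ]
held 312 3381 [544.2  44.6  27.4] 319.9765172698162 [542.5  16.3 312. ] [572.7  73.8 325. ]
pan [526.5  47.   21.6]
tip 51 [526.1  47.  213. ]
held 290 2678 [557.3  45.   27.5] 296.2813450682431 [529.7  19.5 290. ] [583.   70.7 301. ]
held 312 3373 [544.2  45.   27.3] 320.08466983899524 [542.3  16.9 312. ] [572.4  73.8 325. ]
pan [526.4  47.   21.6]
tip 49 [526.4  47.  213. ]
held 290 2686 [557.4  45.1  27.6] 296.29300967832677 [529.6  19.7 290. ] [583.5  70.9 301. ]
held 312 3373 [544.3  45.3  27.2] 320.0613582269939 [542.6  16.7 312. ] [572.2  74.  325. ]
pan [526.4  47.   21.5]
tip 50 [526.4  47.  213.1]
held 290 2686 [557.3  45.2  27.6] 296.3381135767305 [529.6  19.8 290. ] [583.3  71.  301. ]
held 312 3405 [544.9  45.3  26.7] 320.0596493167537 [542.5  16.7 312. ] [571.8  73.9 325. ]
[555.8  44.8 300. ]
```

>>> arm_command(
  rows=[-16,1,0,0,-15,1,0,0,0,0,-20,0,0,0,-25,0,0,0,0,0,0,0,0,0],
)

```text
time: 8.95
ee_pos: [524.6, 47.1, 255.2]
tcp_rot: [0.009, 1.0, 0.0, -0.0]
contact_force: [0.3, -0.9, -3.4]
width: 28.7
grip_force: 30.0
```

Run:
```python
from h import *
np.set_printoptions(precision=1,suppress=True)
c=cam("wrist");print([r.get_state()["ee_pos"]])
W=cloud(c);P=W.reshape(-1,3)
near=np.hypot(P[:,0]-527,P[:,1]-46)<40
z=np.nanmedian(W[201:218,310:330,2]);print(z)
q=P[near&(abs(P[:,2]-z)<4)];print("held",len(q),circ(q),q.min(0),q.max(0))
q=P[near&(abs(P[:,2]-162)<6)];print("pan",len(q))
if len(q)>20:print(circ(q))
c=cam("scene");a=c["pixels"][140:230,250:370];cv2.imwrite("pics/s2.png",cv2.resize(a,None,fx=6,fy=6,interpolation=cv2.INTER_CUBIC))
print(proj(c,[527,46.5,216]),proj(c,[527,46.5,164]))
```

```text
[array([525.3,  47. , 256.2])]
251.58287736430563
held 2555 [526.2  47.4  27.6] [498.7  22.2 247.6] [551.8  73.5 255.6]
pan 641
[525.7  47.   21.2]
[[291.6 173.3]] [[292.2 185.8]]
```

View pics/s2.png

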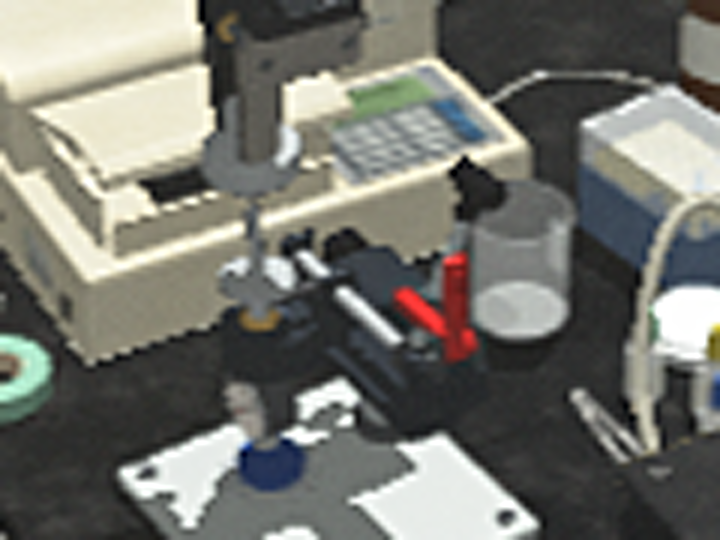

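The scene crop shows the weight (252,165) directly over the post (256,215), so they're aligned to within a millimetre. Descending gently.

>>> arm_command(
  rows=[0,0,-8,0,0,0,-6,0,0,0,-5,0,0,0,-4,0,0,0,-4,0,0,0,-4,0,0,0,-4,0,0,0,0,0],
)

```text
time: 9.85
ee_pos: [524.3, 47.2, 219.2]
tcp_rot: [0.009, 1.0, 0.0, -0.001]
contact_force: [-0.6, -0.2, -3.7]
width: 29.2
grip_force: 30.0
```

>>> arm_command(
  rows=[0,0,-6,0,0,0,-6,0,0,0,-6,0,0,0,-6,0,0,0,-5,0,0,0,-3,0,0,0,0,0,0,0,0,0],
)

```text
time: 10.65
ee_pos: [524.9, 47.1, 188.1]
tcp_rot: [0.009, 1.0, -0.0, 0.0]
contact_force: [1.0, -0.1, -4.8]
width: 29.1
grip_force: 30.0
```

>>> arm_command(
  rows=[0,0,-1,0,0,0,-1,0,0,0,-1,0,0,0,0,0,0,0,0,0],
)

```text
time: 11.15
ee_pos: [524.8, 47.1, 185.0]
tcp_rot: [0.009, 1.0, -0.0, 0.0]
contact_force: [0.5, -0.6, -3.7]
width: 29.5
grip_force: 30.0
```

>>> arm_command(
  rows=[0,0,-1,0,0,0,-1,0,0,0,0,0,0,0,0,0],
)

```text
time: 11.55
ee_pos: [524.9, 47.0, 183.3]
tcp_rot: [0.009, 1.0, -0.0, 0.0]
contact_force: [-0.4, -0.2, -2.1]
width: 28.6
grip_force: 30.0
```

>>> arm_command(
  rows=[0,0,-1,0,0,0,0,0,0,0,0,0],
)

```text
time: 11.85
ee_pos: [525.0, 47.0, 182.9]
tcp_rot: [0.009, 1.0, -0.0, 0.0]
contact_force: [-2.9, 0.2, 4.8]
width: 29.0
grip_force: 30.0
```

Contact made; releasing.

>>> arm_command(
  rows=[0,0,0,0,0,0,0,0,0,0,0,0,0,0,0,0,0,0,0,0,0,0,0,0,0,0,0,0],
  fingers=-0.5,
)

```text
time: 12.55
ee_pos: [524.8, 47.1, 181.9]
tcp_rot: [0.009, 1.0, 0.0, 0.0]
contact_force: [-0.2, -0.0, 0.4]
width: 69.2
grip_force: 0.0
```

>>> arm_command(
  rows=[0,0,10,0,0,0,20,0,0,0,40,0,0,0,45,0,10,-30,20,0,10,-35,0,0,0,0,0,0,0,0,0,0],
)

```text
time: 13.35
ee_pos: [544.7, -18.2, 317.3]
tcp_rot: [0.009, 1.0, 0.0, -0.0]
contact_force: [1.0, -1.0, -0.2]
width: 68.8
grip_force: 0.0
```

Run:
```python
from h import *
np.set_printoptions(precision=1,suppress=True)
c=cam("wrist");cv2.imwrite("pics/w3.png",c["pixels"]);print([r.get_state()["ee_pos"]])
P=cloud(c).reshape(-1,3);col=c["pixels"].reshape(-1,3).astype(int)
near=np.hypot(P[:,0]-527,P[:,1]-46)<40
for lo,hi in [(174,185),(200,208)]:
    q=P[near&(P[:,2]>lo)&(P[:,2]<hi)];print("weight",len(q),circ(q) if len(q)>9 else '',np.median(q[:,2]))
q=P[near&(P[:,2]>208)];print("tip",len(q),q.mean(0))
m=(col[:,2]>120)&(col[:,1]<70)&(col[:,0]<80)&(np.hypot(P[:,0]-585,P[:,1]+80)<80)&(P[:,2]>120)
q=P[m];print("red",len(q))
for lo in range(170,250,10):
    k=q[(q[:,2]>=lo)&(q[:,2]<lo+10)]
    if len(k): print(lo,len(k),k.min(0),k.max(0),np.median(k,0))
m=(np.hypot(P[:,0]-610,P[:,1]+50)<60)&(P[:,2]>195)&(P[:,2]<280);q=P[m]
for lo in range(195,275,10):
    k=q[(q[:,2]>=lo)&(q[:,2]<lo+10)]
    if len(k): print("lev",lo,len(k),k.min(0),k.max(0),np.median(k,0))
for l in ["catch_hinge","catch_tab","lever_grip","lever_hinge"]:
  for d in tip_of("wrist",l)[:2]:
    u,v=d["point"][0]*640,d["point"][1]*400;h={"catch_hinge":185,"catch_tab":231,"lever_grip":250,"lever_hinge":150}[l];print(l,d["confidence"],u,v,world(c,u,v),world(c,u,v,height=h))
```

```text
[array([544.5, -17.5, 317. ])]
weight 1827 [526.5  47.   27.6] 179.61858686416176
weight 841 [526.5  47.1  14.6] 203.55084680364348
tip 29524 [524.1  27.4 413.8]
red 502
170 6 [589.3 -81.7 170. ] [590.7 -63.2 172. ] [590.1 -69.6 170.5]
180 442 [571.  -95.2 184.3] [584.2 -34.6 190. ] [577.1 -62.9 188.2]
190 33 [571.4 -93.4 190. ] [579.  -66.5 195.5] [573.5 -87.2 191.1]
lev 195 114 [565.6 -91.9 195.1] [596.8 -41.9 205. ] [592.5 -47.7 199.4]
lev 205 103 [593.5 -51.  205.1] [602.6 -41.7 215. ] [597.2 -46.1 210.2]
lev 215 113 [597.8 -51.  215. ] [605.6 -41.1 225. ] [601.4 -45.8 220.2]
lev 225 89 [601.7 -51.8 225.1] [610.4 -38.1 235. ] [604.8 -45.  228.5]
lev 235 206 [603.3 -58.1 235. ] [613.6 -29.5 245. ] [607.7 -44.7 240. ]
lev 245 364 [607.8 -62.9 245. ] [619.7 -26.5 255. ] [610.1 -44.  252. ]
lev 255 262 [608.7 -62.5 255. ] [615.8 -27.  259.6] [612.7 -41.5 256.7]
catch_hinge 0.6 240.128 225.32000000000002 [574.2 -87.4 201. ] [579.8 -91.4 185. ]
lever_grip 0.8 283.2 302.0 [517.6 -25.3 416.8] [620.4 -46.5 250. ]
lever_hinge 0.89 287.808 208.32000000000002 [572.  -49.  158.2] [574.5 -49.9 150. ]
lever_hinge 0.74 365.504 146.68 [510.3  25.7 172.9] [512.9  28.8 150. ]
```

View pics/w3.png

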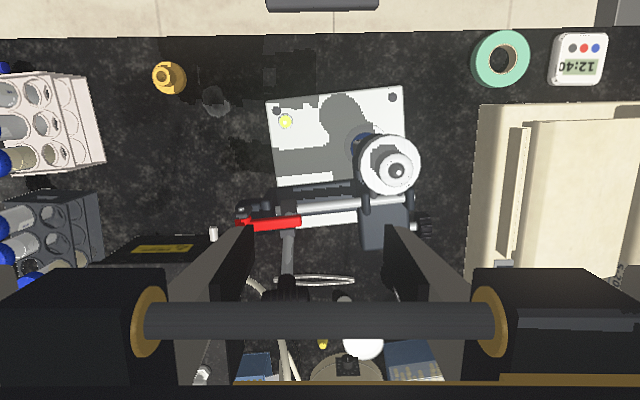

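The weight sits flat and centred at (390,165), fit (526.5,47.0) mm, with the post tip showing through its hole. The catch is still on at (268,224) and the lever at rest. Next I'll close the fingers and bring them inside the tab.

>>> arm_command(
  rows=[16,-22,0,0,16,-20,0,0,0,0,0,0,0,0,0,0,0,0,0,0,0,0,0,0,0,0,0,0],
  fingers=1,
)

```text
time: 14.3
ee_pos: [576.5, -59.2, 317.2]
tcp_rot: [0.008, 1.0, 0.0, 0.0]
contact_force: [-0.1, -0.1, 1.2]
width: 14.8
grip_force: 0.0
```

>>> arm_command(
  rows=[0,0,-40,0,0,0,-35,0,0,0,-20,0,0,0,0,0,0,0,0,0],
)

```text
time: 14.8
ee_pos: [576.9, -59.8, 222.7]
tcp_rot: [0.009, 1.0, -0.0, 0.0]
contact_force: [1.0, 0.7, 0.1]
width: 0.3
grip_force: 0.0
```

Run:
```python
from h import *
np.set_printoptions(precision=1,suppress=True)
print(r.get_state()["ee_pos"],r.get_state()["contact_force"])
ims=[]
for n,(a,b,cx,d) in {"scene":(130,220,260,380),"wrist":(0,400,0,640)}.items():
    p=cam(n)["pixels"][a:b,cx:d];ims.append(cv2.resize(p,(560,int(560*p.shape[0]/p.shape[1])),interpolation=cv2.INTER_CUBIC))
o=np.vstack(ims);cv2.imwrite("pics/s3.png",cv2.resize(o,None,fx=.77,fy=.77));print(o.shape)
```

```text
[576.9 -59.8 222.7] [1.  0.7 0.1]
(770, 560, 3)
```

View pics/s3.png

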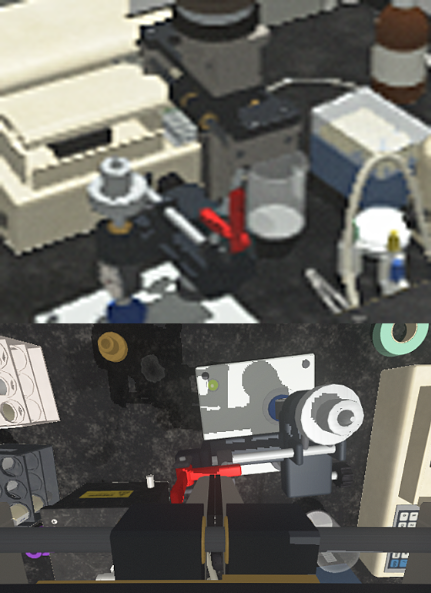

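The fingertips are between lever and tab, with the tab upright at (183,485) to the left of the closed fingers and nothing touching. Pushing the tab outward and down.

>>> arm_command(
  rows=[1,-8,0,0,0,-7,0,0,1,-6,-1,0,0,-6,-1,0,1,-6,-1,0,0,-6,-1,0,1,-6,-2,0,0,-5,-2,0,1,-4,-4,0,0,-4,-4,0,0,-4,-3,0,0,0,0,0,0,0,0,0],
)

```text
time: 16.2
ee_pos: [581.7, -122.0, 202.8]
tcp_rot: [0.009, 1.0, -0.0, -0.0]
contact_force: [0.1, 0.0, 0.1]
width: 0.2
grip_force: 0.0
```

Run:
```python
from h import *
np.set_printoptions(precision=1,suppress=True)
print(r.get_state()["ee_pos"],r.get_state()["contact_force"])
for n in ["scene","wrist","top"]:
    c=cam(n);P=cloud(c).reshape(-1,3);col=c["pixels"].reshape(-1,3).astype(int)
    m=(col[:,2]>110)&(col[:,1]<70)&(col[:,0]<80)&(np.hypot(P[:,0]-585,P[:,1]+95)<90)&(P[:,2]>120)
    q=P[m];print(n,len(q));print(q[::max(1,len(q)//14)])
```

```text
[ 581.7 -122.   202.8] [0.1 0.  0.1]
scene 60
[[ 580.8  -74.3  237.5]
 [ 581.9  -78.8  236.1]
 [ 580.5  -74.8  226.2]
 [ 592.5  -46.1  195.4]
 [ 575.1  -84.7  222.6]
 [ 579.4  -83.3  216.2]
 [ 580.8  -87.6  214.5]
 [ 578.3  -85.4  206. ]
 [ 576.7  -88.3  200.5]
 [ 585.4  -85.8  191.6]
 [ 580.4  -88.2  186.9]
 [ 578.8  -97.7  189.9]
 [ 585.1 -131.6  202.7]
 [ 582.4 -130.1  198.6]
 [ 589.6 -142.5  204.5]]
wrist 2617
[[ 572.3  -96.1  182.4]
 [ 574.7  -84.2  190.1]
 [ 576.7  -91.5  191. ]
 [ 578.5 -104.4  192. ]
 [ 581.3  -93.5  189.7]
 [ 582.8  -94.1  190.4]
 [ 574.2  -76.9  216.1]
 [ 586.8  -94.3  188.1]
 [ 576.9  -83.5  215.6]
 [ 591.4  -93.2  184.5]
 [ 584.6 -142.   202.9]
 [ 574.8  -78.2  231.2]
 [ 577.5  -79.8  229.4]
 [ 582.9  -81.2  223.2]
 [ 579.3  -74.5  235.8]]
top 5
[[582.2 -73.2 235.7]
 [579.6 -70.3 231.9]
 [578.8 -73.2 241.4]
 [576.6 -70.3 233.4]
 [576.4 -73.2 236.1]]
```

The pawl tip is now at (-74, 237) in y,z, so the catch is at about 1.24 rad, flipped. Next I'll retreat upward and come down behind the lever grip.

>>> arm_command(
  rows=[0,3,3,0,0,0,20,0,0,0,35,0,0,0,40,0,20,25,5,0,25,25,0,0,20,23,0,0,0,0,0,0,0,0,0,0],
)

```text
time: 17.25
ee_pos: [646.7, -45.5, 305.9]
tcp_rot: [0.008, 1.0, -0.0, -0.0]
contact_force: [0.2, 0.4, 0.5]
width: 0.6
grip_force: 0.0
```

Run:
```python
from h import *
np.set_printoptions(precision=1,suppress=True)
print(r.get_state()["ee_pos"])
for n in ["scene","top"]:
    c=cam(n);P=cloud(c).reshape(-1,3);col=c["pixels"].reshape(-1,3).astype(int)
    m=(col[:,2]>110)&(col[:,1]<70)&(col[:,0]<80)&(np.hypot(P[:,0]-585,P[:,1]+95)<90)&(P[:,2]>215)
    q=P[m];print(n,"red",len(q),q.mean(0))
    m=(col.max(1)<90)&(abs(P[:,0]-615)<35)&(abs(P[:,1]+45)<30)&(P[:,2]>235)&(P[:,2]<268)
    q=P[m];print("bar",len(q),q.min(0) if len(q) else'',q.max(0) if len(q) else'')
    for x0,x1 in [(628,670)]:
        q=P[(P[:,0]>x0)&(P[:,0]<x1)&(abs(P[:,1]+46)<45)&(P[:,2]>100)&(P[:,2]<280)];print("behind",len(q),q.max(0) if len(q) else '')
```

```text
[646.7 -45.5 305.9]
scene red 19 [579.5 -79.3 228.6]
bar 65 [609.2 -65.1 235.2] [628.6 -28.1 262.1]
behind 2 [628.6 -60.7 255.9]
top red 0 [nan nan nan]
bar 87 [604.6 -59.3 235.7] [626.6 -25.1 263. ]
behind 0 <stdin>:7: RuntimeWarning: Mean of empty slice.
  ret = um.true_divide(
```

>>> arm_command(
  rows=[0,0,-30,0,0,0,-23,0,0,0,-10,0,0,0,0,0,-5,0,0,0,-4,-1,0,0,-4,0,0,0,-4,0,0,0,-4,-1,0,0,-4,0,0,0,-4,0,0,0,0,0,0,0],
)

```text
time: 18.55
ee_pos: [617.7, -48.1, 243.5]
tcp_rot: [0.009, 1.0, -0.0, 0.0]
contact_force: [3.4, -0.8, 4.3]
width: 0.1
grip_force: 2.1
```

>>> arm_command(
  rows=[-4,-1,0,0,-4,0,0,0,-4,0,0,0,-4,-1,0,0,-4,0,0,0,-4,0,0,0,-4,-1,0,0,-4,0,0,0,-4,0,0,0,-4,-1,0,0,-4,0,0,0,-4,0,0,0,0,0,0,0],
)

```text
time: 19.85
ee_pos: [569.1, -52.5, 242.0]
tcp_rot: [0.009, 1.0, -0.0, -0.0]
contact_force: [5.8, -2.2, -0.5]
width: 0.1
grip_force: 2.8
```

>>> arm_command(
  rows=[-3,0,0,0,-3,0,0,0,-3,-1,0,0,-2,0,0,0,-2,0,0,0,0,0,0,0,0,0,0,0],
)

```text
time: 20.55
ee_pos: [556.2, -52.7, 241.0]
tcp_rot: [0.009, 1.0, 0.0, -0.001]
contact_force: [7.9, 0.4, -4.1]
width: 0.1
grip_force: 3.5
```

Run:
```python
from h import *
np.set_printoptions(precision=1,suppress=True)
print(r.get_state()["ee_pos"],r.get_state()["contact_force"])
ims=[]
for n in ["scene","top"]:
    c=cam(n);P=cloud(c).reshape(-1,3);col=c["pixels"].reshape(-1,3).astype(int)
    m=(col[:,2]>110)&(col[:,1]<70)&(col[:,0]<80)&(np.hypot(P[:,0]-585,P[:,1]+95)<90)&(P[:,2]>215)
    q=P[m];print(n,"red",len(q),q.mean(0) if len(q) else '')
    m=(abs(P[:,0]-540)<25)&(abs(P[:,1]+50)<25)&(P[:,2]>225)&(P[:,2]<268)
    q=P[m];print("bar",len(q),q.min(0) if len(q) else'',q.max(0) if len(q) else'')
    near=np.hypot(P[:,0]-527,P[:,1]-46)<35
    q=P[near&(P[:,2]>155)&(P[:,2]<174)];print("disc",len(q),np.median(q[:,2]) if len(q) else '')
    q=P[near&(P[:,2]>184)&(P[:,2]<210)];print("hub",len(q),np.median(q[:,2]) if len(q) else '',circ(q) if len(q)>9 else '')
    if n=="scene": cv2.imwrite("pics/s4.png",cv2.resize(c["pixels"][140:240,250:370],None,fx=5,fy=5,interpolation=cv2.INTER_CUBIC))
```

```text
[556.2 -52.7 241. ] [ 7.9  0.4 -4.1]
scene red 24 [580.7 -78.4 227.1]
bar 106 [528.5 -73.  225.6] [564.4 -38.2 265.3]
disc 129 168.63285669105727
hub 50 192.94790418399708 [527.6  44.   14.3]
top red 0 
bar 3 [526.8 -41.5 250.9] [526.9 -35.9 254.7]
disc 88 168.04190262718038
hub 5 192.2208169011446
```

View pics/s4.png

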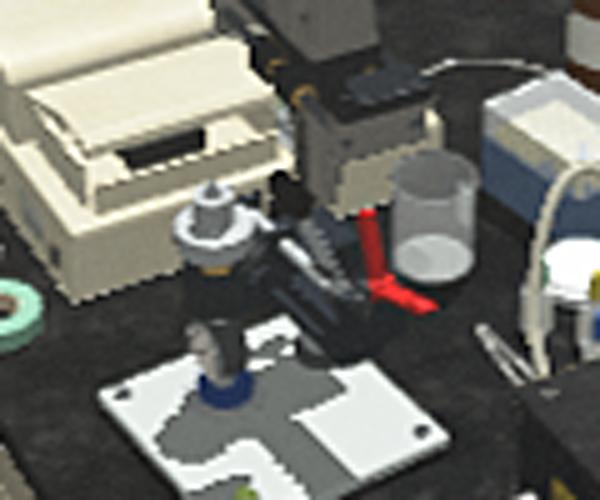

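The gauge foot stands on the block at (225,388), the weight is flat on the pan at (215,225), the catch is flipped at (375,260), and the lever is at about 0.75 rad. I'll nudge it the last few mm towards the stop.

>>> arm_command(
  rows=[-1,0,0,0,-1,0,0,0,-1,0,0,0,0,0,0,0,0,0,0,0],
)

```text
time: 21.15
ee_pos: [553.3, -52.6, 241.0]
tcp_rot: [0.009, 1.0, 0.001, -0.001]
contact_force: [8.2, -0.5, -3.4]
width: 0.5
grip_force: 3.7
```

>>> arm_command(
  rows=[-1,0,0,0,-1,0,0,0,0,0,0,0,0,0,0,0,0,0,0,0],
)

```text
time: 21.65
ee_pos: [552.5, -52.6, 241.1]
tcp_rot: [0.009, 1.0, 0.001, 0.001]
contact_force: [11.2, -0.2, -6.3]
width: 0.5
grip_force: 5.8
```

Force is now rising at the stop, so the lever is fully forward. Handing in.

```bash
python3 -c "
from h import *
print(r.get_state()['contact_force']);print(workorder.finish_job())"
```

```text
[11.17082184 -0.16274794 -6.26635086]
the job is handed in; nothing more can be done
None
```

The job is handed in, with no verdict returned: the steel ring weight sits flat on the pan, the red catch is flipped to about 1.24 rad, and the fingers hold the lever forward at its stop with the gauge resting on the block.

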